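Move the pastel sticks to the other rack in reverse order

TASK

Move the four pastel sticks from the dark wooden rack with the coloured clips to the empty grey rack, in reverse order: as the robot sees them, the stick that was leftmost goes into the rightmost slot, the next one into the slot beside it, and so on. Lay each stick flat in its own slot, centred across both rails.

Things in the scene. Friction and masses are not known exactly. Their poses are not given: they have to be found in the camera images.
- wood_rack: Fixed dark wooden rack, 246 mm long (y, roughly to the robot's left); holds the sticks; clips on its near side. Two rails along y, 8 mm thick, centred at x = -21, +21 mm, 34 mm gap open down to the table. Slots 26 mm wide at y = +82.5, +27.5, -27.5, -82.5 mm; slot floors 22 mm, teeth between them 34 mm high. Sticks lie along x. Origin: underside centre, on the table.
- grey_rack: Fixed grey rack, empty, no clips, left or right of the wooden one and otherwise the same: 246 mm long (y, roughly to the robot's left), rails at x = -21, +21 mm with a 34 mm gap open to the table, slots 26 mm wide at y = +82.5, +27.5, -27.5, -82.5 mm, slot floors 22 mm, teeth 34 mm high. Both racks are turned at most 0.25 rad. Origin: underside centre, on the table.
- stick_red: Loose pastel stick, white sleeve, red ends, 62 mm long (y axis), 10 mm wide and high, 10 to 17 g. Starts behind the red clip in a slot of the wooden rack, its y along the rack's x within 0.1 rad. Origin: centre of its underside, 22 mm above the table in a slot. Pinch it across its width at mid length, fingers between the rails.
- stick_blue: Loose pastel stick, white sleeve, blue ends, 60 mm long (y axis), 10 mm wide and high, 10 to 17 g. Starts behind the blue clip in a slot of the wooden rack, its y along the rack's x within 0.1 rad. Origin: centre of its underside, 22 mm above the table in a slot. Pinch it across its width at mid length, fingers between the rails.
- stick_yellow: Loose pastel stick, white sleeve, yellow ends, 58 mm long (y axis), 10 mm wide and high, 10 to 17 g. Starts behind the yellow clip in a slot of the wooden rack, its y along the rack's x within 0.1 rad. Origin: centre of its underside, 22 mm above the table in a slot. Pinch it across its width at mid length, fingers between the rails.
- stick_green: Loose pastel stick, white sleeve, green ends, 54 mm long (y axis), 10 mm wide and high, 10 to 17 g. Starts behind the green clip in a slot of the wooden rack, its y along the rack's x within 0.1 rad. Origin: centre of its underside, 22 mm above the table in a slot. Pinch it across its width at mid length, fingers between the rails.
- clip_red: Small red plastic clip, 16 x 20 x 18 mm, fixed on the wooden rack's near side; it marks the slot where the red stick starts. Origin: on the table, 32 mm towards the robot (rack -x) from the middle of that slot; axes as the rack's.
- clip_blue: Small blue plastic clip, 16 x 20 x 18 mm, fixed on the wooden rack's near side; it marks the slot where the blue stick starts. Origin: on the table, 32 mm towards the robot (rack -x) from the middle of that slot; axes as the rack's.
- clip_yellow: Small yellow plastic clip, 16 x 20 x 18 mm, fixed on the wooden rack's near side; it marks the slot where the yellow stick starts. Origin: on the table, 32 mm towards the robot (rack -x) from the middle of that slot; axes as the rack's.
- clip_green: Small green plastic clip, 16 x 20 x 18 mm, fixed on the wooden rack's near side; it marks the slot where the green stick starts. Origin: on the table, 32 mm towards the robot (rack -x) from the middle of that slot; axes as the rack's.
Not all that is in view belongs to the job. What is shaped like the stick_blue but orange is not meant.

How it is judged:
By the outcome, as a careful person would: the job done as asked, in the order asked, and still so for the second after the job is handed in, with the robot touching nothing.
It also fails if it takes over 96 s, if anything falls off the work surface, if the arm or the gripper's body presses on something with over 40 N, if the wrist force passes 120 N, or if a joint passes its speed limit or range.

ROBOT

A 6-joint arm with a two-finger parallel gripper is mounted at the origin on a cart in front of the work surface, level with it; the furniture and walls round the work are solid. World frame = base frame: x ahead of the robot, y to its left, z up, the work surface at z = 0. Lengths are in m, angles in degrees, forces in N, time in s.
With the tool pointing down it reaches from about 0.25 to 0.775 m from the base axis. Payload 4 kg.
Tool frame: the origin (TCP) lies midway between the tips of the shut fingers; the grasp point (between the pads) lies 19 mm behind it (bot.grip_point_offset is the distance from the TCP to the grasp point, in m); z points along the fingers, y is the line along which they close (so a half turn about z gives the same grasp; the last joint's range is limited). The gripper opens to 94 mm and grips with 3 to 60 N. Pads are 16 mm wide; open, the fingers measure 119 mm over their backs; the gripper's body (75 mm by 177 mm) begins 78 mm behind the grasp point.
Start: joints at [-71.224, 4.996, 78.535, -0, 96.463, -5.907], TCP at [0.23, -0.5, 0.206] pointing down, gripper open.
Joint ranges: [-177.83, 177.83], [-43.37, 116.18], [15.69, 146.23], [-61.86, 241.86], [9.47, 152.12], [-147.06, 147.06]. Speed limits (degrees/s): [159.86, 159.86, 180, 180, 180, 180].

INTERFACE

Orientations are given as [roll, pitch, yaw] about the fixed x, y, z axes, in that order (R = Rz(yaw) Ry(pitch) Rx(roll)).
In Python, from plant import telemetry, viewer, ticket, bot gives the robot as it stands. The module is installed in compiled form; this text tells all that it offers.
- The arm moves only by the tool arm_command, never from a script. Its argument "rows" is a list of rows, each a list of 5 numbers: the opening in per cent of the stroke, from 0 (shut) to 100 (fully open), then the shift along the world's x, y, z each as a share of 0.05 m, from -1 to 1, then the turn about the world's z as a share of 2 pi rad, from -1 to 1. In form: [[hand, tx, ty, tz, turn], ...]. A call has 1 to 20 rows; each row shifts and turns the commanded pose from where the row before left it; what a row does not reach is not made up. A row lasts 1/8 s, in which the tool goes at most 62.5 mm and 10.7 degrees, less where a joint would pass 70% of its speed; a pose out of reach is approached as far as the arm can. A call with a number of a shift or a turn outside -1 to 1 is refused whole. A call with a gripper value outside its range is refused whole. The fingers move at their own pace and stop on an object; "squeeze" is the grip in N (left out, the last holds). Time passes only in rows, so rows that do not move let the fingers close. It gives the time, the measured TCP pose, the force, the opening and the grip force at its end, in the units of the state.
- telemetry.sense(): the state, without advancing time (a new reading comes with each control period).
- viewer.grab_frame(name): name is "side" or "top"; returns the picture (420x560x3 uint8, blue, green, red); there is no depth.
- viewer.get_calibration(name): a dict with "vertical_fov" (degrees; the focal length in pixels is half the picture's height over the tangent of half this angle, whatever the lens; pixels are square), "cx", "cy" (the principal point, pixels), "origin" and "attitude" of the camera in the world. Camera axes: x right, y up, looking along -z (the intrinsics and any distortion apply to the point x, -y, -z); pixel columns grow to the right and rows downward; lengths in m; the calibration is good to about 2 mm. A picture is of the moment at which its call begins. get_calibration takes no time and is no camera call.
- ticket.finish_job(): hands the job in; it is judged then, once.
The state is a dict: "clock": time; "joint_pos": joint angles; "joint_vel": joint speeds; "joint_torque": joint torques, N m; "ee_pos": TCP position; "orientation": TCP orientation; "contact_force": force on the tool from outside, world axes, zero at the start; "ft_torque": the same for the moment, N m; "gripper_width": finger opening in m; "grip_force": force on a finger pad.
Only numpy, scipy, OpenCV 4.12 (cv2) and the standard library are available. Lean on these libraries where they do the work, as an engineer would, in place of code of your own. Each camera call takes 0.05 s, during which the arm holds its last target. There are 200 camera calls.

## Working session

There is one attempt and no reset: what is moved stays moved. The work goes in short steps, Python scripts to look and compute and a tool call to move; the robot and the scene stay as the last step left them, time stands still between calls to the robot, and variables do not carry over. Pictures are saved under pics/ and viewed, at most 14 in all, crops included, and the job is handed in when it is done.

Besides the shell and the picture viewer there is one more tool, called after "Request:" by a JSON object that holds its "fn" and its "kwargs". arm_command: Moves the arm, as the interface text tells. Shift numbers are shares of 0.05 m and turn numbers shares of 2 pi rad, none past 1 either way. Its arguments: {"type":"object","properties":{"rows":{"type":"array","items":{"type":"array","items":{"type":"number"}}},"squeeze":{"type":"number"}},"required":["rows"]}

```bash
mkdir -p pics; python3 - <<'E'
from plant import telemetry, viewer, bot
import cv2
for n in("top","side"):
    cv2.imwrite(f"pics/{n}0.png",viewer.grab_frame(n)); print(n,viewer.get_calibration(n))
print(telemetry.sense(),bot.grip_point_offset)
E
```

```text
top {'vertical_fov': 46.82311921130817, 'cx': 278.07817010414425, 'cy': 200.87264750444962, 'origin': array([0.35303796, 0.00498814, 0.95592401]), 'attitude': array([  8.42678655,  -0.16824824, -90.98599683])}
side {'vertical_fov': 43.63581023590431, 'cx': 267.62501558165087, 'cy': 205.1109131992434, 'origin': array([-0.07090929,  0.97184547,  0.54538032]), 'attitude': array([  66.9559225 ,   -1.07084392, -149.1715237 ])}
{'clock': 0.1, 'joint_pos': array([-7.12248977e+01,  5.03484735e+00,  7.86130916e+01,  1.03698458e-03,
        9.64615943e+01, -5.90564910e+00]), 'joint_vel': array([ 0.02374433, -0.03959456, -0.23026234,  0.06103208,  0.01200713,
        0.00914817]), 'joint_torque': array([ 2.96579936e-03, -3.41251123e+01, -3.03302693e+01,  7.21321860e-02,
        3.04174621e-02, -1.03072914e-04]), 'ee_pos': array([ 0.22952221, -0.49930309,  0.20444797]), 'orientation': array([-1.79891154e+02, -1.22950785e-02,  2.46808554e+01]), 'contact_force': array([ 1.00017842, -0.57886566, -1.21029459]), 'ft_torque': array([ 0.04209331, -0.00087721,  0.03208596]), 'grip_force': 0.0, 'gripper_width': 0.09421930112237369} 0.0188
```

View pics/top0.png

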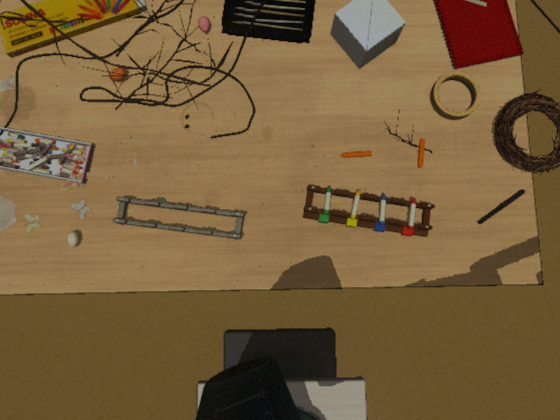

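View pics/side0.png

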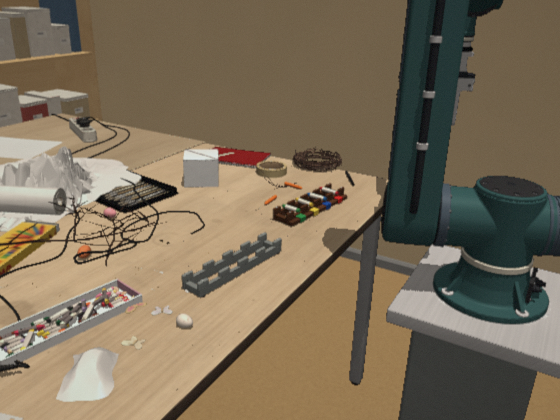

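The top view has +x up and +y to the left. From left to right the sticks are green (325,205), yellow (355,208), blue (382,212) and red (411,216). The grey rack is empty at about (180,217), and the orange decoys are at (356,154) and (421,152). The side view agrees.

```bash
cat > h.py <<'E'
import numpy as np, cv2
from scipy.spatial.transform import Rotation as Ro
from plant import telemetry, viewer
def cam(n):
    c=viewer.get_calibration(n); f=210/np.tan(np.radians(c["vertical_fov"]/2))
    return c["origin"],Ro.from_euler("xyz",c["attitude"],degrees=True).as_matrix(),f,c["cx"],c["cy"]
def proj(n,p):
    o,R,f,cx,cy=cam(n); q=(np.atleast_2d(p)-o)@R
    return np.c_[cx+f*q[:,0]/-q[:,2],cy-f*q[:,1]/-q[:,2]]
def ray(n,uv,z):
    o,R,f,cx,cy=cam(n); uv=np.atleast_2d(np.asarray(uv,float))
    d=np.c_[(uv[:,0]-cx)/f,-(uv[:,1]-cy)/f,-np.ones(len(uv))]@R.T
    return o+d*((z-o[2])/d[:,2])[:,None]
E
python3 - <<'E'
from h import *
print(proj("top",[[.23,-.5,.2],[0,0,0]]), proj("side",[[.23,-.5,.2],[0,0,0]]))
im=cv2.imread("pics/top0.png"); h=cv2.cvtColor(im,cv2.COLOR_BGR2HSV)
for n,l,u in(("red",0,8),("red2",172,180),("yel",22,35),("grn",45,85),("blu",100,130)):
    m=cv2.inRange(h,(l,120,60),(u,255,255)); m[:180]=0;m[240:]=0;m[:,:300]=0;m[:,440:]=0
    k,_,s,c=cv2.connectedComponentsWithStats(m)
    for i in range(1,k):
        if s[i,4]>3: print(n,s[i],c[i].round(1),ray("top",c[i],.018)[0].round(4),ray("top",c[i],.032)[0].round(4))
for nm,(a,b,c,d) in {"w":(295,445,175,245),"g":(105,255,185,245)}.items():
    cv2.imwrite(f"pics/{nm}1.png",cv2.resize(im[c:d,a:b],None,fx=5,fy=5,interpolation=cv2.INTER_CUBIC))
E
```

```text
[[612.338971   349.25498212]
 [282.55730801 466.28777244]] [[445.42174815 121.97823851]
 [487.58760142 291.88332861]]
red [411 198   5   6  23] [413.3 200.6] [ 0.4881 -0.2646  0.018 ] [ 0.4861 -0.2606  0.032 ]
red [402 225  12  11 107] [407.6 230.2] [ 0.4302 -0.2503  0.018 ] [ 0.429  -0.2465  0.032 ]
yel [356 190   4   6  19] [357.7 193. ] [ 0.5049 -0.1565  0.018 ] [ 0.5026 -0.1541  0.032 ]
yel [346 214  12  13 107] [351.5 221.2] [ 0.4495 -0.1422  0.018 ] [ 0.4481 -0.14    0.032 ]
grn [327 187   4   5  17] [328.4 189.3] [ 0.5132 -0.0993  0.018 ] [ 0.5108 -0.0978  0.032 ]
grn [318 210  12  13  99] [323.9 216.7] [ 0.4593 -0.0887  0.018 ] [ 0.4578 -0.0873  0.032 ]
blu [382 195   4   4  13] [383.2 196.5] [ 0.497  -0.2061  0.018 ] [ 0.4949 -0.2029  0.032 ]
blu [374 222  11   9  83] [379.5 226.1] [ 0.4391 -0.1962  0.018 ] [ 0.4378 -0.1932  0.032 ]
```

View pics/w1.png

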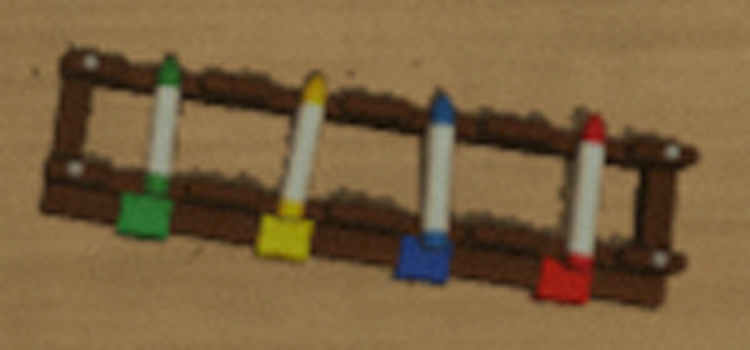

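View pics/g1.png

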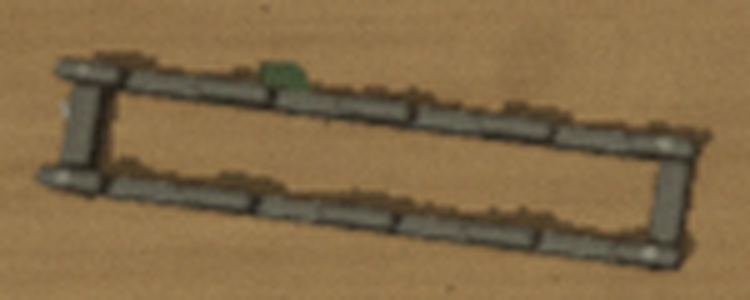

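Clip spacing comes to 164 mm against 165 nominal, so the calibration fits, with wood rack yaw ≈ -10°. There is an odd green patch by the grey rack's far rail at about pixel (161,200), so I'll check it from the side.

```bash
python3 - <<'E'
from h import *
im=cv2.imread("pics/side0.png")
cv2.imwrite("pics/sg1.png",cv2.resize(im[225:300,170:300],None,fx=6,fy=6,interpolation=cv2.INTER_CUBIC))
im=cv2.imread("pics/top0.png")
cv2.imwrite("pics/tg2.png",cv2.resize(im[190:215,110:210],None,fx=8,fy=8,interpolation=cv2.INTER_CUBIC))
# grey mask outline
h=cv2.cvtColor(im,cv2.COLOR_BGR2HSV)
print(h[205,170:176].tolist(),h[218,200:204].tolist(),h[215,121:124].tolist(), h[230,180].tolist(),h[200,158:166].tolist())
E
```

```text
[[30, 47, 97], [22, 48, 96], [27, 55, 83], [21, 47, 92], [25, 51, 95], [25, 50, 92]] [[18, 125, 151], [18, 120, 151], [18, 121, 150], [17, 118, 151]] [[28, 48, 91], [26, 52, 78], [20, 93, 41]] [23, 62, 70] [[41, 88, 81], [45, 89, 80], [44, 82, 84], [43, 84, 82], [44, 77, 80], [46, 82, 78], [42, 84, 79], [41, 92, 78]]
```

View pics/sg1.png

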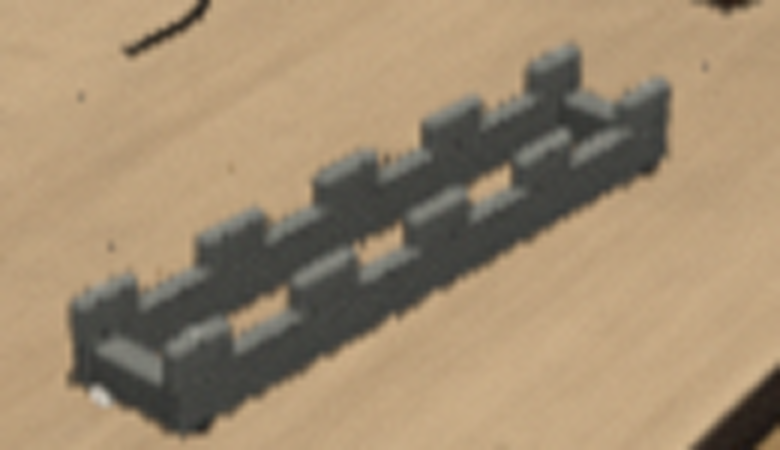

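View pics/tg2.png

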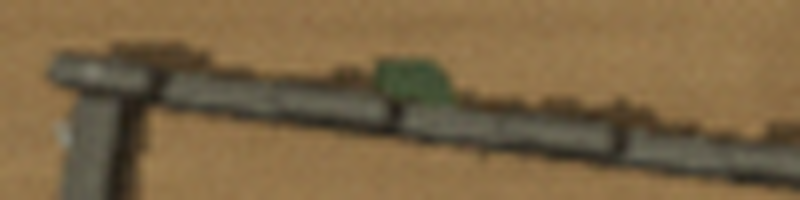

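The grey rack is empty. The green patch is low, lies behind the far rail and is hidden from the side, so it is no obstacle. Next I'll get the metric poses.

```bash
cat > m.py <<'E'
from h import *
def sleeves(im,x0,x1,y0=170,y1=250):
    s=cv2.cvtColor(im,cv2.COLOR_BGR2HSV); m=cv2.inRange(s,(0,0,115),(180,75,255)); M=np.zeros_like(m); M[y0:y1,x0:x1]=m[y0:y1,x0:x1]
    out=[]
    for c in cv2.findContours(M,cv2.RETR_EXTERNAL,cv2.CHAIN_APPROX_NONE)[0]:
        if cv2.contourArea(c)<25: continue
        m1=np.zeros_like(M); cv2.drawContours(m1,[c],-1,255,-1)
        p=np.argwhere(m1)[:,::-1].astype(float); w=ray("top",p,.032)[:,:2]; cen=w.mean(0)
        ev,V=np.linalg.eigh(np.cov((w-cen).T)); d=V[:,1]*np.sign(V[0,1]); t=(w-cen)@d
        out.append((cen.round(4),round(np.degrees(np.arctan2(d[1],d[0])),1),round(np.ptp(t),4),len(p)))
    return sorted(out,key=lambda o:-o[0][1])
E
python3 - <<'E'
from m import *
im=cv2.imread("pics/top0.png"); h=cv2.cvtColor(im,cv2.COLOR_BGR2HSV)
for o in sleeves(im,300,440): print(o)
# far tips
for n,u in(("g",(328.9,186.6)),("y",(358.6,189.8)),("b",(383.2,193.)),("r",(413.8,198))): print(n,ray("top",u,.027).round(4))
m=cv2.inRange(h,(10,20,40),(34,80,130)); m[:190]=0;m[245:]=0;m[:,:105]=0;m[:,255:]=0
m=cv2.morphologyEx(m,cv2.MORPH_CLOSE,np.ones((3,3)))
c=max(cv2.findContours(m,cv2.RETR_EXTERNAL,cv2.CHAIN_APPROX_NONE)[0],key=cv2.contourArea)
r=cv2.minAreaRect(c);b=cv2.boxPoints(r); print(r,b.tolist())
for z in(0,.034): print(ray("top",b,z).round(4).tolist())
# rail top lines: column-wise far edge
v=cv2.cvtColor(im,cv2.COLOR_BGR2GRAY)
for col in range(130,240,20): print(col,np.flatnonzero(m[:,col]))
E
```

```text
(array([ 0.4892, -0.0948]), np.float64(-8.5), np.float64(0.0339), 79)
(array([ 0.4797, -0.1482]), np.float64(-14.3), np.float64(0.0364), 82)
(array([ 0.4683, -0.2001]), np.float64(-6.9), np.float64(0.0395), 96)
(array([ 0.4593, -0.2565]), np.float64(-9.8), np.float64(0.0412), 96)
g [[ 0.517  -0.0994  0.027 ]]
y [[ 0.5097 -0.157   0.027 ]]
b [[ 0.5026 -0.2045  0.027 ]]
r [[ 0.4918 -0.2634  0.027 ]]
((178.05575561523438, 217.07247924804688), (128.52003479003906, 26.68698501586914), 7.4314093589782715) [[112.60966491699219, 221.9925537109375], [116.06132507324219, 195.52972412109375], [243.50184631347656, 212.15240478515625], [240.05018615722656, 238.615234375]]
[[0.4579, 0.3277, 0.0], [0.5108, 0.3225, 0.0], [0.4731, 0.0688, 0.0], [0.4207, 0.0759, 0.0]]
[[0.4541, 0.3162, 0.034], [0.5052, 0.3112, 0.034], [0.4688, 0.0665, 0.034], [0.4183, 0.0734, 0.034]]
130 [199 200 201 202 221 222 223 224]
150 [201 202 203 204 223 224 225 226]
170 [204 205 206 207 226 227 228 229]
190 [206 207 208 209 210 228 229 230 231 232]
210 [208 209 210 211 212 231 232 233 234]
230 [212 213 214 215 233 234 235 236 237]
```

Request:
{"fn": "arm_command", "kwargs": {"rows": [[32, 0.462, 0.485, -0.17, -0.0096], [32, 0.462, 0.485, -0.17, -0.0096], [32, 0.462, 0.485, -0.17, -0.0096], [32, 0.462, 0.485, -0.17, -0.0096], [32, 0.462, 0.485, -0.17, -0.0096], [32, 0.462, 0.485, -0.17, -0.0096], [32, 0.462, 0.485, -0.17, -0.0096], [32, 0.462, 0.485, -0.17, -0.0096], [32, 0.462, 0.485, -0.17, -0.0096], [32, 0.462, 0.485, -0.17, -0.0096], [32, 0, 0, 0, 0], [32, 0, 0, 0, 0], [32, 0, 0, 0, 0]], "squeeze": 10}}

```text
clock: 1.72
ee_pos: [0.4602, -0.2582, 0.1208]
orientation: [180.0, -0.0, -9.9]
contact_force: [-0.2, 0.8, -0.7]
gripper_width: 0.0299
grip_force: 0.0
```

Request:
{"fn": "arm_command", "kwargs": {"rows": [[32, 0.01, 0.03, -0.4, 0], [32, 0, 0, -0.4, 0], [32, 0, 0, -0.4, 0], [32, 0, 0, -0.4, 0], [32, 0, 0, -0.3, 0], [32, 0, 0, -0.2, 0], [32, 0, 0, -0.1, 0], [32, 0, 0, 0, 0], [32, 0, 0, 0, 0]], "squeeze": 10}}

```text
clock: 2.85
ee_pos: [0.4617, -0.2561, 0.0112]
orientation: [180.0, -0.1, -9.9]
contact_force: [0.5, -0.1, -0.7]
gripper_width: 0.0302
grip_force: 0.0
```

```bash
python3 - <<'E'
from h import *
a=viewer.grab_frame("side");b=viewer.grab_frame("top")
A=cv2.resize(a[170:240,260:360],(800,560));cv2.imwrite("pics/s3.png",A)
cv2.imwrite("pics/t3.png",cv2.resize(b[150:260,300:500],(800,440)))
E
```

```text
(no output)
```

View pics/s3.png

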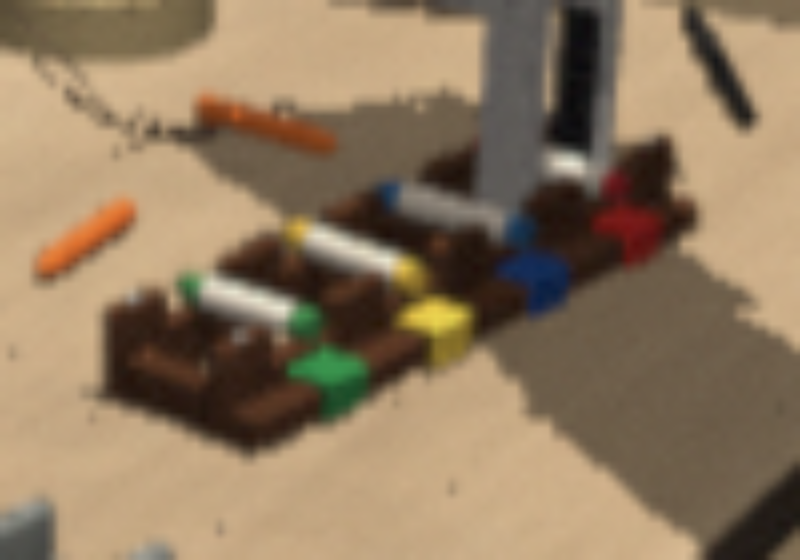

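The fingers straddle the red stick between the rails. Closing and lifting.

Request:
{"fn": "arm_command", "kwargs": {"rows": [[0, 0, 0, 0, 0], [0, 0, 0, 0, 0], [0, 0, 0, 0, 0], [0, 0, 0, 0, 0], [0, 0, 0, 0, 0], [0, 0, 0, 0, 0], [0, 0, 0, 0.1, 0], [0, 0, 0, 0.3, 0], [0, 0, 0, 0.5, 0], [0, 0, 0, 0.5, 0], [0, 0, 0, 0.5, 0], [0, 0, 0, 0.2, 0], [0, 0, 0, 0, 0]], "squeeze": 12}}

```text
clock: 4.58
ee_pos: [0.4616, -0.2561, 0.1166]
orientation: [179.9, -0.1, -9.9]
contact_force: [-0.1, 0.4, -1.3]
gripper_width: 0.0089
grip_force: 12.0
```

Request:
{"fn": "arm_command", "kwargs": {"rows": [[0, 0.018, 0.3, 0, 0.0002], [0, 0.018, 0.6, 0, 0.0002], [0, 0.018, 0.65, 0, 0.0002], [0, 0.018, 0.7, 0, 0.0002], [0, 0.018, 0.7, 0, 0.0002], [0, 0.018, 0.7, 0, 0.0002], [0, 0.018, 0.7, 0, 0.0002], [0, 0.018, 0.7, 0, 0.0002], [0, 0.018, 0.7, 0, 0.0002], [0, 0.018, 0.7, 0, 0.0002], [0, 0.018, 0.7, 0, 0.0002], [0, 0.018, 0.7, 0, 0.0002], [0, 0.018, 0.7, 0, 0.0002], [0, 0.018, 0.7, 0, 0.0002], [0, 0.018, 0.65, 0, 0.0002], [0, 0.018, 0.4, 0, 0.0002], [0, 0, 0.34, 0, 0], [0, 0, 0, 0, 0], [0, 0, 0, 0, 0], [0, 0, 0, 0, 0]]}}

```text
clock: 7.08
ee_pos: [0.4757, 0.2754, 0.1156]
orientation: [180.0, -0.0, -8.8]
contact_force: [-0.5, 0.4, -0.8]
gripper_width: 0.0088
grip_force: 12.0
```

Request:
{"fn": "arm_command", "kwargs": {"rows": [[0, 0.01, 0, -0.4, 0], [0, 0, 0, -0.5, 0], [0, 0, 0, -0.5, 0], [0, 0, 0, -0.3, 0], [0, 0, 0, -0.2, 0], [0, 0, 0, -0.1, 0], [0, 0, 0, -0.06, 0], [0, 0, 0, 0, 0], [0, 0, 0, 0, 0]]}}

```text
clock: 8.2
ee_pos: [0.4765, 0.2765, 0.0131]
orientation: [-180.0, -0.1, -8.7]
contact_force: [-0.7, -0.2, -0.6]
gripper_width: 0.0086
grip_force: 12.0
```

Request:
{"fn": "arm_command", "kwargs": {"rows": [[32, 0, 0, 0, 0], [32, 0, 0, 0, 0], [32, 0, 0, 0, 0], [32, 0, 0, 0, 0], [32, 0, 0, 0.2, 0], [32, 0, 0, 0.5, 0], [32, 0, 0, 0.7, 0], [32, 0, 0, 0.7, 0], [32, 0, -0.5, 0.1, 0], [32, 0, -0.7, 0, 0], [32, 0, -0.8, 0, 0], [32, 0, -0.9, 0, 0], [32, 0, -0.9, 0, 0], [32, 0, -0.9, 0, 0], [32, 0, -0.9, 0, 0], [32, 0, -0.8, 0, 0], [32, 0, 0, 0, 0], [32, 0, 0, 0, 0]]}}

```text
clock: 10.45
ee_pos: [0.4762, -0.0433, 0.123]
orientation: [-180.0, -0.0, -8.7]
contact_force: [0.0, 0.2, -0.5]
gripper_width: 0.0303
grip_force: 0.0
```

```bash
python3 - <<'E'
from m import *
b=viewer.grab_frame("top"); a=viewer.grab_frame("side");cv2.imwrite("pics/t4f.png",b)
print(sleeves(b,105,255),sleeves(b,300,440))
A=cv2.resize(b[185:245,105:255],(800,320),interpolation=cv2.INTER_CUBIC);B=cv2.resize(a[225:300,170:300],(480,277),interpolation=cv2.INTER_CUBIC)
A2=np.zeros((600,800,3),np.uint8);A2[:320]=A;A2[320:597,:480]=B;cv2.imwrite("pics/t4.png",A2)
E
```

```text
[(array([0.4771, 0.3037]), np.float64(-6.4), np.float64(0.026), 52), (array([0.4743, 0.2773]), np.float64(-8.6), np.float64(0.0451), 114), (array([0.4428, 0.0773]), np.float64(-12.0), np.float64(0.0255), 41)] [(array([ 0.4682, -0.1999]), np.float64(-6.4), np.float64(0.0415), 105)]
```

View pics/t4.png

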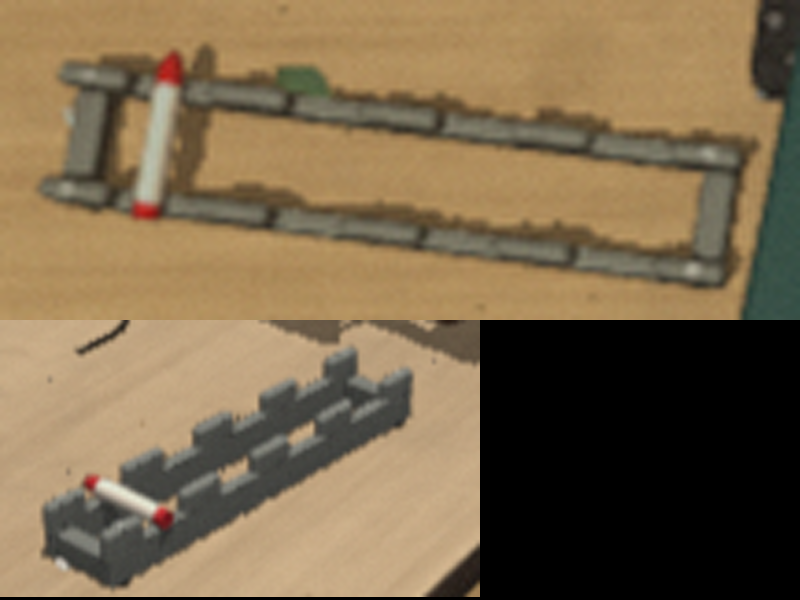

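Red lies flat in the leftmost slot: tip at crop (173,52), near end at (146,217). It looks 2–3 mm too far in +x, because the sleeve centre is not the stick's mid-length. I'll measure that from the ends.

```bash
cat >> m.py <<'E'
def ends(im,cen,ang,z=.027):
    """profile of saturation-contrast to surroundings along stick axis; returns colour runs"""
    d=np.array([np.cos(np.radians(ang)),np.sin(np.radians(ang))]); t=np.arange(-.048,.048,.0005)
    P=np.c_[cen+t[:,None]*d,np.full(len(t),z)]; uv=proj("top",P).astype(np.float32)
    L=cv2.cvtColor(im,cv2.COLOR_BGR2Lab).astype(np.float32)
    return t,cv2.remap(L,uv[:,0],uv[:,1],cv2.INTER_LINEAR)[:,0]
E
python3 - <<'E'
from m import *
im0=cv2.imread("pics/top0.png");im=cv2.imread("pics/t4f.png")
c=np.array
for n,I,ce,a in(("red placed",im,c([.4743,.2773]),-8.6),("red0",im0,c([.4593,-.2565]),-9.8),("g",im0,c([.4892,-.0948]),-8.5),("y",im0,c([.4797,-.1482]),-14.3),("b",im0,c([.4683,-.2001]),-6.9)):
    t,p=ends(I,ce,a,.029)
    print(n); print([(int(x*1000),*map(int,q)) for x,q in list(zip(t,p))[::4]])
v=c([[92,72],[708,155],[67,187],[693,270]])/5.333+[105,185]
w=ray("top",v,.034); print(w.round(4),w.mean(0))
v=c([[90,62],[672,152],[75,168],[660,258]])/5+[295,175]
w=ray("top",v,.034); print(w.round(4),w.mean(0))
E
```

```text
red placed
[(-48, 155, 134, 159), (-46, 151, 135, 157), (-44, 154, 135, 157), (-41, 157, 134, 159), (-39, 157, 134, 159), (-37, 160, 134, 159), (-35, 159, 134, 159), (-33, 157, 134, 159), (-31, 155, 134, 158), (-29, 154, 135, 158), (-27, 131, 147, 158), (-25, 94, 176, 163), (-23, 107, 178, 163), (-21, 137, 156, 146), (-19, 176, 130, 138), (-17, 189, 123, 138), (-15, 189, 123, 139), (-13, 189, 123, 139), (-11, 191, 123, 138), (-9, 189, 123, 138), (-7, 189, 123, 138), (-5, 188, 124, 138), (-3, 187, 123, 138), (-1, 188, 123, 138), (0, 189, 122, 138), (2, 189, 123, 139), (4, 189, 123, 139), (6, 190, 123, 139), (8, 189, 123, 138), (10, 189, 124, 137), (12, 189, 123, 137), (14, 189, 124, 137), (16, 190, 123, 137), (18, 190, 123, 137), (20, 180, 128, 138), (22, 143, 149, 145), (24, 107, 174, 161), (26, 96, 180, 165), (28, 96, 179, 165), (30, 92, 176, 162), (32, 87, 169, 158), (34, 113, 147, 155), (36, 146, 136, 158), (38, 150, 135, 158), (40, 153, 134, 157), (42, 152, 134, 158), (44, 154, 135, 158), (46, 154, 134, 158)]
red0
[(-48, 129, 134, 154), (-46, 129, 134, 154), (-44, 126, 134, 156),
[... 3548 characters left out ...]
3, 138), (8, 162, 123, 138), (10, 163, 122, 138), (12, 164, 123, 137), (14, 164, 124, 137), (16, 162, 124, 136), (18, 163, 123, 136), (20, 150, 123, 132), (22, 110, 124, 117), (24, 76, 126, 106), (26, 66, 128, 103), (28, 65, 128, 103), (30, 64, 128, 106), (32, 63, 127, 118), (34, 83, 131, 140), (36, 115, 132, 152), (38, 130, 133, 155), (40, 132, 133, 154), (42, 134, 133, 154), (44, 133, 133, 155), (46, 130, 133, 154)]
[[0.4992 0.2992 0.034 ]
 [0.4653 0.0775 0.034 ]
 [0.4577 0.3069 0.034 ]
 [0.4241 0.0831 0.034 ]] [0.46158048 0.19165371 0.034     ]
[[ 0.5147 -0.0679  0.034 ]
 [ 0.4759 -0.2905  0.034 ]
 [ 0.4735 -0.061   0.034 ]
 [ 0.4352 -0.2834  0.034 ]] [ 0.47482317 -0.17570203  0.034     ]
```

Red measures 62 mm as it should, but its centre is about 3 mm too far in x and 3 mm in y. I'll fix that at the end, and use end-based centres for the rest. Green next.

Request:
{"fn": "arm_command", "kwargs": {"rows": [[32, 0.1, -0.34, 0, 0], [32, 0.1, -0.35, 0, 0], [32, 0.108, -0.35, 0, 0], [32, 0, 0, 0, 0], [32, 0, 0, 0, 0]]}}

```text
clock: 11.18
ee_pos: [0.4913, -0.0959, 0.1223]
orientation: [-180.0, 0.0, -8.8]
contact_force: [0.2, -0.5, -0.6]
gripper_width: 0.03
grip_force: 0.0
```

Request:
{"fn": "arm_command", "kwargs": {"rows": [[32, 0, 0, -0.4, 0], [32, 0, 0, -0.5, 0], [32, 0, 0, -0.5, 0], [32, 0, 0, -0.4, 0], [32, 0, 0, -0.24, 0], [32, 0, 0, -0.1, 0], [32, 0, 0, -0.1, 0], [32, 0, 0, 0, 0], [32, 0, 0, 0, 0]]}}

```text
clock: 12.3
ee_pos: [0.4919, -0.0959, 0.0111]
orientation: [180.0, -0.1, -8.7]
contact_force: [0.2, 0.1, -0.6]
gripper_width: 0.0302
grip_force: 0.0
```

Request:
{"fn": "arm_command", "kwargs": {"rows": [[0, 0, 0, 0, 0], [0, 0, 0, 0, 0], [0, 0, 0, 0, 0], [0, 0, 0, 0, 0], [0, 0, 0, 0, 0], [0, 0, 0, 0, 0], [0, 0, 0, 0.1, 0], [0, 0, 0, 0.3, 0], [0, 0, 0, 0.5, 0], [0, 0, 0, 0.5, 0], [0, 0, 0, 0.5, 0], [0, 0, 0, 0.2, 0], [0, 0, 0, 0, 0]], "squeeze": 12}}

```text
clock: 13.92
ee_pos: [0.492, -0.0959, 0.1165]
orientation: [180.0, -0.1, -8.7]
contact_force: [-0.1, -0.1, 0.6]
gripper_width: 0.009
grip_force: 12.0
```

Request:
{"fn": "arm_command", "kwargs": {"rows": [[0, -0.105, 0.3, 0, 0], [0, -0.105, 0.5, 0, 0], [0, -0.105, 0.6, 0, 0], [0, -0.105, 0.65, 0, 0], [0, -0.105, 0.65, 0, 0], [0, -0.105, 0.6, 0, 0], [0, -0.105, 0.5, 0, 0], [0, -0.105, 0.326, 0, 0], [0, 0, 0, 0, 0], [0, 0, 0, 0, 0]]}}

```text
clock: 15.18
ee_pos: [0.4494, 0.1101, 0.1152]
orientation: [180.0, 0.0, -8.7]
contact_force: [0.7, 0.5, -0.0]
gripper_width: 0.0089
grip_force: 12.0
```

Request:
{"fn": "arm_command", "kwargs": {"rows": [[0, 0, 0, -0.4, 0], [0, 0, 0, -0.5, 0], [0, 0, 0, -0.5, 0], [0, 0, 0, -0.3, 0], [0, 0, 0, -0.2, 0], [0, 0, 0, -0.1, 0], [0, 0, 0, -0.09, 0], [0, 0, 0, 0, 0], [0, 0, 0, 0, 0]]}}

```text
clock: 16.3
ee_pos: [0.4499, 0.1106, 0.0115]
orientation: [-180.0, -0.1, -8.7]
contact_force: [-0.4, 1.0, -0.2]
gripper_width: 0.0088
grip_force: 12.0
```

Request:
{"fn": "arm_command", "kwargs": {"rows": [[32, 0, 0, 0, 0], [32, 0, 0, 0, 0], [32, 0, 0, 0, 0], [32, 0, 0, 0, 0], [32, 0, 0, 0.2, 0], [32, 0, 0, 0.5, 0], [32, 0, 0, 0.7, 0], [32, 0, 0, 0.7, 0], [32, 0.072, -0.4, 0.1, -0.0017], [32, 0.072, -0.6, 0, -0.0017], [32, 0.072, -0.65, 0, -0.0017], [32, 0.072, -0.65, 0, -0.0017], [32, 0.072, -0.65, 0, -0.0017], [32, 0.072, -0.65, 0, -0.0017], [32, 0.072, -0.6, 0, -0.0017], [32, 0.072, -0.55, 0, -0.0017], [32, 0.072, -0.438, 0, -0.002], [32, 0, 0, 0, 0], [32, 0, 0, 0, 0]]}}

```text
clock: 18.68
ee_pos: [0.4818, -0.1482, 0.1213]
orientation: [-180.0, -0.0, -14.3]
contact_force: [0.4, 0.4, 0.3]
gripper_width: 0.0301
grip_force: 0.0
```

Request:
{"fn": "arm_command", "kwargs": {"rows": [[32, 0, 0, -0.4, 0], [32, 0, 0, -0.5, 0], [32, 0, 0, -0.5, 0], [32, 0, 0, -0.4, 0], [32, 0, 0, -0.24, 0], [32, 0, 0, -0.1, 0], [32, 0, 0, -0.1, 0], [32, 0, 0, 0, 0], [32, 0, 0, 0, 0]]}}

```text
clock: 19.8
ee_pos: [0.4823, -0.1491, 0.0096]
orientation: [180.0, -0.1, -14.3]
contact_force: [-0.0, -0.3, -0.1]
gripper_width: 0.03
grip_force: 0.0
```

Request:
{"fn": "arm_command", "kwargs": {"rows": [[0, 0, 0, 0, 0], [0, 0, 0, 0, 0], [0, 0, 0, 0, 0], [0, 0, 0, 0, 0], [0, 0, 0, 0, 0], [0, 0, 0, 0, 0], [0, 0, 0, 0.1, 0], [0, 0, 0, 0.3, 0], [0, 0, 0, 0.5, 0], [0, 0, 0, 0.5, 0], [0, 0, 0, 0.5, 0], [0, 0, 0, 0.2, 0], [0, 0, 0, 0, 0]], "squeeze": 12}}

```text
clock: 21.42
ee_pos: [0.4824, -0.149, 0.115]
orientation: [180.0, -0.1, -14.3]
contact_force: [0.1, -0.6, 0.1]
gripper_width: 0.009
grip_force: 12.0
```

Request:
{"fn": "arm_command", "kwargs": {"rows": [[0, -0.049, 0.35, 0, 0.0016], [0, -0.049, 0.6, 0, 0.0016], [0, -0.049, 0.7, 0, 0.0016], [0, -0.049, 0.75, 0, 0.0016], [0, -0.049, 0.75, 0, 0.0016], [0, -0.049, 0.75, 0, 0.0016], [0, -0.049, 0.75, 0, 0.0016], [0, -0.049, 0.7, 0, 0.0016], [0, -0.049, 0.55, 0, 0.0016], [0, -0.049, 0.376, 0, 0.0016], [0, 0, 0, 0, 0], [0, 0, 0, 0, 0]]}}

```text
clock: 22.92
ee_pos: [0.4566, 0.1647, 0.1133]
orientation: [179.9, 0.1, -8.6]
contact_force: [0.1, 0.4, -1.4]
gripper_width: 0.009
grip_force: 12.0
```

Request:
{"fn": "arm_command", "kwargs": {"rows": [[0, 0, 0, -0.4, 0], [0, 0, 0, -0.5, 0], [0, 0, 0, -0.5, 0], [0, 0, 0, -0.3, 0], [0, 0, 0, -0.2, 0], [0, 0, 0, -0.1, 0], [0, 0, 0, -0.09, 0], [0, 0, 0, 0, 0], [0, 0, 0, 0, 0]]}}

```text
clock: 24.05
ee_pos: [0.4578, 0.1651, 0.01]
orientation: [-180.0, -0.1, -8.6]
contact_force: [0.3, -0.2, -0.3]
gripper_width: 0.0091
grip_force: 12.0
```

Request:
{"fn": "arm_command", "kwargs": {"rows": [[32, 0, 0, 0, 0], [32, 0, 0, 0, 0], [32, 0, 0, 0, 0], [32, 0, 0, 0, 0], [32, 0, 0, 0.2, 0], [32, 0, 0, 0.5, 0], [32, 0, 0, 0.7, 0], [32, 0, 0, 0.7, 0], [32, 0.026, -0.4, 0.13, 0.0004], [32, 0.026, -0.65, 0, 0.0004], [32, 0.026, -0.75, 0, 0.0004], [32, 0.026, -0.75, 0, 0.0004], [32, 0.026, -0.75, 0, 0.0004], [32, 0.026, -0.75, 0, 0.0004], [32, 0.026, -0.75, 0, 0.0004], [32, 0.026, -0.75, 0, 0.0004], [32, 0.026, -0.7, 0, 0.0004], [32, 0.026, -0.6, 0, 0.0004], [32, 0.026, -0.462, 0, 0.0007], [32, 0, 0, 0, 0]]}}

```text
clock: 26.55
ee_pos: [0.4717, -0.2018, 0.1216]
orientation: [180.0, -0.0, -7.0]
contact_force: [0.4, 0.1, 0.2]
gripper_width: 0.0299
grip_force: 0.0
```

Request:
{"fn": "arm_command", "kwargs": {"rows": [[32, 0, 0, -0.4, 0], [32, 0, 0, -0.5, 0], [32, 0, 0, -0.5, 0], [32, 0, 0, -0.4, 0], [32, 0, 0, -0.24, 0], [32, 0, 0, -0.1, 0], [32, 0, 0, -0.07, 0], [32, 0, 0, 0, 0], [32, 0, 0, 0, 0]]}}

```text
clock: 27.68
ee_pos: [0.4721, -0.2009, 0.0111]
orientation: [180.0, -0.1, -6.9]
contact_force: [0.1, -0.9, 0.6]
gripper_width: 0.0301
grip_force: 0.0
```

Request:
{"fn": "arm_command", "kwargs": {"rows": [[0, 0, 0, 0, 0], [0, 0, 0, 0, 0], [0, 0, 0, 0, 0], [0, 0, 0, 0, 0], [0, 0, 0, 0, 0], [0, 0, 0, 0, 0], [0, 0, 0, 0.1, 0], [0, 0, 0, 0.3, 0], [0, 0, 0, 0.5, 0], [0, 0, 0, 0.5, 0], [0, 0, 0, 0.5, 0], [0, 0, 0, 0.2, 0], [0, 0, 0, 0, 0]], "squeeze": 12}}

```text
clock: 29.3
ee_pos: [0.4721, -0.2009, 0.1165]
orientation: [180.0, -0.1, -6.9]
contact_force: [0.1, 0.7, 0.6]
gripper_width: 0.0087
grip_force: 12.0
```

Request:
{"fn": "arm_command", "kwargs": {"rows": [[0, -0.0095, 0.4, 0, -0.0004], [0, -0.0095, 0.6, 0, -0.0004], [0, -0.0095, 0.7, 0, -0.0004], [0, -0.0095, 0.75, 0, -0.0004], [0, -0.0095, 0.75, 0, -0.0004], [0, -0.0095, 0.75, 0, -0.0004], [0, -0.0095, 0.75, 0, -0.0004], [0, -0.0095, 0.75, 0, -0.0004], [0, -0.0095, 0.75, 0, -0.0004], [0, -0.0095, 0.75, 0, -0.0004], [0, -0.0095, 0.65, 0, -0.0004], [0, -0.0095, 0.5, 0, -0.0003], [0, -0.01, 0.302, 0, 0], [0, 0, 0, 0, 0], [0, 0, 0, 0, 0]]}}

```text
clock: 31.18
ee_pos: [0.4652, 0.2188, 0.1152]
orientation: [179.9, 0.0, -8.6]
contact_force: [1.2, -0.3, -0.6]
gripper_width: 0.0091
grip_force: 12.0
```

Request:
{"fn": "arm_command", "kwargs": {"rows": [[0, 0, 0, -0.4, 0], [0, 0, 0, -0.5, 0], [0, 0, 0, -0.5, 0], [0, 0, 0, -0.3, 0], [0, 0, 0, -0.2, 0], [0, 0, 0, -0.1, 0], [0, 0, 0, -0.09, 0], [0, 0, 0, 0, 0], [0, 0, 0, 0, 0]]}}

```text
clock: 32.3
ee_pos: [0.4658, 0.2196, 0.0115]
orientation: [-180.0, -0.0, -8.6]
contact_force: [-0.4, 0.5, -0.4]
gripper_width: 0.0084
grip_force: 12.0
```

Request:
{"fn": "arm_command", "kwargs": {"rows": [[32, 0, 0, 0, 0], [32, 0, 0, 0, 0], [32, 0, 0, 0, 0], [32, 0, 0, 0, 0], [32, 0, 0, 0.2, 0], [32, 0, 0, 0.5, 0], [32, 0, 0, 0.7, 0], [32, 0, 0, 0.7, 0], [32, 0, -0.5, 0.1, 0], [32, 0, -0.7, 0, 0], [32, 0, -0.8, 0, 0], [32, 0, -0.9, 0, 0], [32, 0, -0.9, 0, 0], [32, 0, -0.9, 0, 0], [32, 0, -0.7, 0, 0], [32, 0, -0.6, 0, 0], [32, 0, 0, 0, 0], [32, 0, 0, 0, 0]]}}

```text
clock: 34.55
ee_pos: [0.4656, -0.08, 0.1214]
orientation: [-180.0, -0.0, -8.6]
contact_force: [0.5, -0.3, 0.7]
gripper_width: 0.0296
grip_force: 0.0
```

```bash
python3 - <<'E'
from m import *
b=viewer.grab_frame("top"); a=viewer.grab_frame("side");cv2.imwrite("pics/t5f.png",b)
for ce,an,l,*_ in sleeves(b,105,255):
    t,p=ends(b,ce,an,.029); k=np.linalg.norm(p-np.median(p[:12],0),axis=1)>22; r=t[k]
    d=np.array([np.cos(np.radians(an)),np.sin(np.radians(an))]); mid=(r[0]+r[-1])/2
    q=ce+mid*d-[.4618,.192]; A=np.radians(-8.6)
    print(ce,an,l,r[[0,-1]],(ce+mid*d).round(4),"rack xy mm",1000*q@[np.cos(A),np.sin(A)],1000*q@[-np.sin(A),np.cos(A)])
A=cv2.resize(b[185:245,105:255],(800,320),interpolation=cv2.INTER_CUBIC);B=cv2.resize(a[225:300,170:300],(480,277),interpolation=cv2.INTER_CUBIC)
A2=np.zeros((600,800,3),np.uint8);A2[:320]=A;A2[320:597,:480]=B;cv2.imwrite("pics/t5.png",A2)
E
```

```text
[0.4768 0.3041] -0.9 0.0213 [-0.026  0.028] [0.4778 0.3041] rack xy mm -0.9405830846198717 113.21660665244328
[0.4746 0.2771] -8.3 0.0451 [-0.028   0.0345] [0.4778 0.2766] rack xy mm 3.180579400146186 86.0742373056318
[0.4611 0.2204] -10.8 0.0428 [-0.027  0.035] [0.465  0.2197] rack xy mm -0.9418815548917044 27.822455244974304
[0.4537 0.1662] -12.2 0.039 [-0.0245  0.0335] [0.4581 0.1652] rack xy mm 0.34020545229421506 -27.003708250788726
[0.4449 0.1124] -15.5 0.0381 [-0.0235  0.0335] [0.4497 0.1111] rack xy mm 0.15681720807217736 -81.8328394297136
[0.444  0.0771] -9.2 0.0274 [-0.0265  0.0305] [0.446  0.0768] rack xy mm 1.5816377177766243 -116.29078086383147
```

View pics/t5.png

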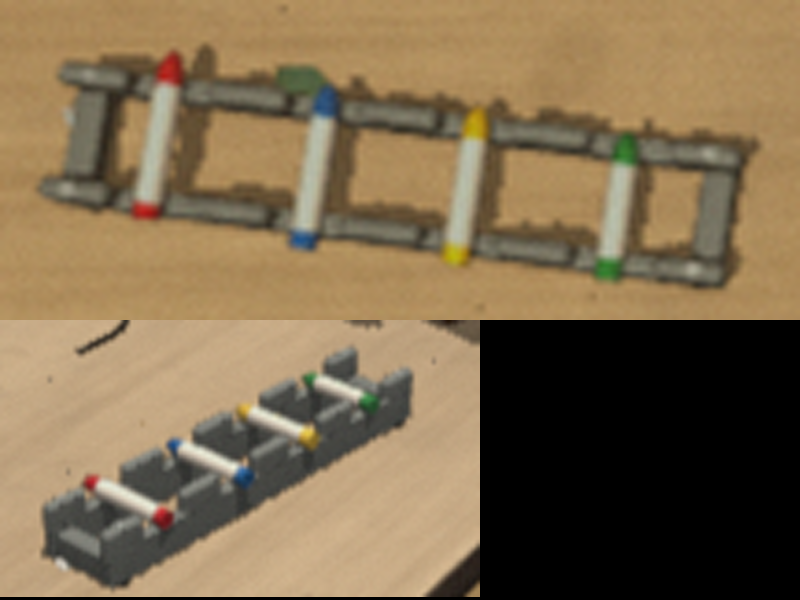

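All four are in the right order and flat. Blue, yellow and green are within 1 mm of slot centre. I'll regrasp red and shift it by (-3.7, -3.2) mm.

Request:
{"fn": "arm_command", "kwargs": {"rows": [[24, 0.02, 0.4, 0, 0], [24, 0.02, 0.65, 0, 0], [24, 0.02, 0.7, 0, 0], [24, 0.02, 0.75, 0, 0], [24, 0.02, 0.75, 0, 0], [24, 0.02, 0.75, 0, 0], [24, 0.02, 0.75, 0, 0], [24, 0.02, 0.75, 0, 0], [24, 0.02, 0.7, 0, 0], [24, 0.02, 0.55, 0, 0], [24, 0.02, 0.38, 0, 0], [24, 0, 0, 0, 0], [24, 0, 0, 0, 0]]}}

```text
clock: 36.28
ee_pos: [0.4764, 0.2754, 0.1209]
orientation: [180.0, 0.0, -8.6]
contact_force: [-0.4, 0.0, -0.7]
gripper_width: 0.0225
grip_force: 0.0
```

Request:
{"fn": "arm_command", "kwargs": {"rows": [[24, 0, 0, -0.4, 0], [24, 0, 0, -0.5, 0], [24, 0, 0, -0.5, 0], [24, 0, 0, -0.4, 0], [24, 0, 0, -0.2, 0], [24, 0, 0, -0.1, 0], [24, 0, 0, -0.07, 0], [24, 0, 0, 0, 0], [24, 0, 0, 0, 0]]}}

```text
clock: 37.4
ee_pos: [0.4769, 0.2762, 0.0132]
orientation: [-180.0, -0.1, -8.6]
contact_force: [-0.1, 0.5, -0.1]
gripper_width: 0.0228
grip_force: 0.0
```

Request:
{"fn": "arm_command", "kwargs": {"rows": [[0, 0, 0, 0, 0], [0, 0, 0, 0, 0], [0, 0, 0, 0, 0], [0, 0, 0, 0, 0], [0, 0, 0, 0, 0], [0, 0, 0, 0, 0], [0, 0, 0, 0.06, 0], [0, 0, 0, 0.1, 0], [0, 0, 0, 0, 0]]}}

```text
clock: 38.52
ee_pos: [0.4768, 0.2761, 0.021]
orientation: [-180.0, -0.0, -8.6]
contact_force: [0.0, 0.3, -0.3]
gripper_width: 0.0087
grip_force: 12.0
```

Request:
{"fn": "arm_command", "kwargs": {"rows": [[0, -0.04, -0.03, 0, 0], [0, -0.034, -0.03, 0, 0], [0, 0, 0, -0.1, 0], [0, 0, 0, -0.06, 0], [0, 0, 0, 0, 0], [0, 0, 0, 0, 0], [24, 0, 0, 0, 0], [24, 0, 0, 0, 0], [24, 0, 0, 0, 0], [24, 0, 0, 0, 0], [24, 0, 0, 0.2, 0], [24, 0, 0, 0.5, 0], [24, 0, 0, 0.7, 0], [24, 0, 0, 0.7, 0]]}}

```text
clock: 40.28
ee_pos: [0.4728, 0.2729, 0.1192]
orientation: [-180.0, -0.0, -8.6]
contact_force: [-0.6, 0.1, 0.7]
gripper_width: 0.0223
grip_force: 0.0
```

Request:
{"fn": "arm_command", "kwargs": {"rows": [[24, 0, -0.5, 0.1, 0], [24, 0, -0.8, 0, 0], [24, 0, -0.9, 0, 0], [24, 0, -0.9, 0, 0], [24, 0, -0.9, 0, 0], [24, 0, -0.9, 0, 0], [24, 0, -0.9, 0, 0], [24, 0, -0.7, 0, 0], [24, 0, -0.5, 0, 0], [24, 0, 0, 0, 0], [24, 0, 0, 0, 0]]}}

```text
clock: 41.65
ee_pos: [0.4729, -0.0765, 0.123]
orientation: [-180.0, -0.0, -8.6]
contact_force: [-1.0, 0.1, -0.7]
gripper_width: 0.0223
grip_force: 0.0
```

```bash
python3 - <<'E'
from m import *
b=viewer.grab_frame("top"); a=viewer.grab_frame("side")
for ce,an,l,*_ in sleeves(b,105,255):
    t,p=ends(b,ce,an,.029); k=np.linalg.norm(p-np.median(p[:12],0),axis=1)>22; r=t[k]
    d=np.array([np.cos(np.radians(an)),np.sin(np.radians(an))]); mid=(r[0]+r[-1])/2
    q=ce+mid*d-[.4618,.192]; A=np.radians(-8.6)
    print(an,r[[0,-1]],"rack xy mm",1000*q@[np.cos(A),np.sin(A)],1000*q@[-np.sin(A),np.cos(A)])
A=cv2.resize(b[185:245,105:255],(800,320),interpolation=cv2.INTER_CUBIC);B=cv2.resize(a[225:300,170:300],(480,277),interpolation=cv2.INTER_CUBIC)
A2=np.zeros((600,800,3),np.uint8);A2[:320]=A;A2[320:597,:480]=B;cv2.imwrite("pics/t6.png",A2)
E
```

```text
-3.8 [-0.0275  0.0265] rack xy mm -0.8420034019783537 112.57295509379152
-7.1 [-0.0285  0.0335] rack xy mm -1.037590730348738 82.96870836379671
-11.2 [-0.0265  0.035 ] rack xy mm -1.1187179200312138 27.921150920606944
-11.9 [-0.024  0.034] rack xy mm 0.301555463880541 -26.787111805112374
-15.5 [-0.0235  0.033 ] rack xy mm 0.07647208011046243 -81.57514687510678
-9.3 [-0.027  0.03 ] rack xy mm 1.6748892621644738 -116.19844159078563
```

View pics/t6.png

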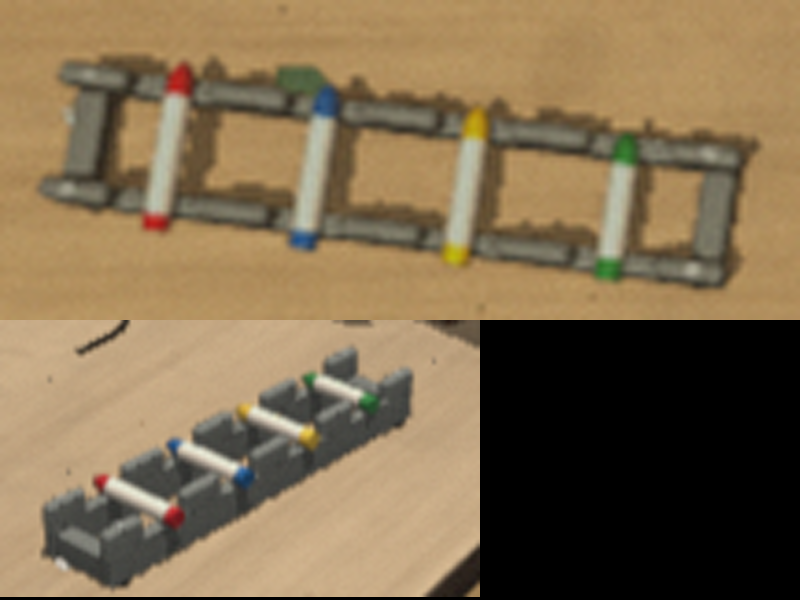

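All four sticks lie flat, measured within about 1.2 mm of their slot centres, and the arm is clear. Handing in.

```bash
python3 -c "
from plant import ticket
print(ticket.finish_job())"
```

```text
the job is handed in; nothing more can be done
None
```

I moved the four sticks to the grey rack in reverse order (left to right: red, blue, yellow, green). Each lies flat and measured within about 1.2 mm of its slot centre, and I handed the job in at about 42 s of the 96 s allowed; no verdict came back.

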